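Find the sample box with the loose tile

TASK

One of the two sealed boxes with a blue glaze tile has its tile come unglued. Lift and tilt them lengthwise, one after the other as needed, to find the one whose tile slides inside, and lay that box flat on the floor of the red repair tray with its tile left at one end of the box. The sound box stays, or goes back to, where it stood, flat on the table.

Things in the scene. Friction and masses are not known exactly. Their poses are not given: they have to be found in the camera images.
- box_a_center (a point): Centre (half-way up) of a sealed sample box, white with a clear lid glued on, a blue glazed tile visible inside. Outside 110 (x, long) x 46 (y) x 36 (z, up) mm, about 220 g in all; stands on the table, so this point is 18 mm above it. The two boxes with a blue tile look alike (the box with a green tile is not part of the job). The tile inside is 40 mm long and is glued down in one box, loose in the other; the other box is box_b.
- box_b_center (a point): Centre (half-way up) of a sealed sample box, white with a clear lid glued on, a blue glazed tile visible inside. Outside 110 (x, long) x 46 (y) x 36 (z, up) mm, about 220 g in all; stands on the table, so this point is 18 mm above it. The two boxes with a blue tile look alike (the box with a green tile is not part of the job). The tile inside is 40 mm long and is glued down in one box, loose in the other; the other box is box_a.
- tile_a (a joint): Position in m of the blue tile inside box_a along the box's long x axis, seen through the lid: 0 is the middle of the box, limits -0.030 and +0.030 at the box's ends. Starts within 0.004 of the middle. A glued tile never moves. A loose one (80 g) lies still by friction while the box is level, slides to the lower end once the long axis is tilted more than about 20 degrees (30 to 45 degrees is sure, in under half a second), and stays there when the box is levelled.
- tile_b (a joint): Position in m of the blue tile inside box_b along the box's long x axis, seen through the lid: 0 is the middle of the box, limits -0.030 and +0.030 at the box's ends. Starts within 0.004 of the middle. A glued tile never moves. A loose one (80 g) lies still by friction while the box is level, slides to the lower end once the long axis is tilted more than about 20 degrees (30 to 45 degrees is sure, in under half a second), and stays there when the box is levelled.
- tray: Red open repair tray, fixed to the table, outside 220 (x) x 160 (y) x 25 (z) mm, walls and floor 5 mm thick. Origin at the centre of its underside, on the table; the inner floor is 5 mm above it.

How it is judged:
On the way:
1. a blue tile has slid more than 12 mm from the middle of its box, while that box is tilted more than 15 degrees ((((value of joint tile_a above 0.012 m or value of joint tile_a below -0.012 m) and angle between box_a_center's own z axis and vertical above 0.26 rad) or ((value of joint tile_b above 0.012 m or value of joint tile_b below -0.012 m) and angle between box_b_center's own z axis and vertical above 0.26 rad))), for 0.1 s.
At the end, for the whole second after the job is handed in: The box whose tile slid (tile over 12 mm off its middle) lies flat (7 degrees) on the tray's floor: centre within 80 mm (x), 60 mm (y) of the tray's centre, under 29 mm above its underside. The other stands flat (7 degrees, centre below 26 mm) on the table within 60 mm of its start ((((value of joint tile_a above 0.012 m or value of joint tile_a below -0.012 m) and x of box_a_center in the frame of tray between -0.08 and 0.08 m and y of box_a_center in the frame of tray between -0.06 and 0.06 m and z of box_a_center in the frame of tray below 0.029 m and angle between each of box_a_center, box_b_center's own z axis and vertical below 0.12 rad and distance of box_b_center from where it was at the start of the episode below 0.06 m and height (world z) of box_b_center below 0.026 m) or ((value of joint tile_b above 0.012 m or value of joint tile_b below -0.012 m) and x of box_b_center in the frame of tray between -0.08 and 0.08 m and y of box_b_center in the frame of tray between -0.06 and 0.06 m and z of box_b_center in the frame of tray below 0.029 m and angle between each of box_b_center, box_a_center's own z axis and vertical below 0.12 rad and distance of box_a_center from where it was at the start of the episode below 0.06 m and height (world z) of box_a_center below 0.026 m))); the robot touches nothing.
It also fails if it takes over 64 s, if anything falls off the work surface, if the arm or the gripper's body presses on something with over 40 N, if the wrist force passes 120 N, or if a joint passes its speed limit or range.

ROBOT

A 6-joint arm with a two-finger parallel gripper is mounted at the origin on the work surface. World frame = base frame: x ahead of the robot, y to its left, z up, the work surface at z = 0. Lengths are in m, angles in rad, forces in N, time in s.
With the tool pointing down it reaches from about 0.375 to 0.975 m from the base axis. Payload 3.8 kg.
Tool frame: the origin (TCP) lies on the centre line of the jaws, within the pads' length; the fingertips stand 25 mm ahead of it and the grasp point (between the pads) lies 6 mm ahead of it; z points along the fingers, y is the direction in which the jaws open and shut (so a half turn about z gives the same grasp; the last joint's range is limited). The gripper opens to 85 mm and grips with 20 to 120 N. Pads are 22 mm wide; open, the fingers measure 114 mm over their backs; the gripper's body (76 mm by 85 mm) begins 54 mm behind the grasp point. The pads swing forward as they close: fully open they stand 13 mm farther back than shut.
Start: joints at [1.22, 0.264, 1.604, -0, 1.274, -0.037], TCP at [0.208, 0.642, 0.256] pointing down, gripper open.
Joint ranges: [-2.63, 2.63], [-0.94, 2.18], [0.31, 2.57], [-1.31, 4.45], [0, 2.66], [-2.55, 2.55]. Speed limits (rad/s): [2.57, 2.57, 3.14, 3.14, 3.14, 3.14].

INTERFACE

Orientations are given as a rotation vector (axis times angle).
In Python, from workcell import bot gives the robot as it stands.
- The arm moves only by the tool servo_tool, never from a script. Its argument "moves" is a list of rows, each a list of 3 entries, a list of its own where there are three numbers: the closure in counts, from 0 (fully open) to 255 (shut), then the shift along the tool's x, y, z in m, then the turn about the tool's z in rad. A call has exactly 8 rows; each row shifts and turns the pose as measured when the row begins, along the tool's axes as they then stand; what a row does not reach is not made up. A row lasts 1/12 s, in which the tool goes at most 41.7 mm and 7.16 degrees, less where a joint would pass 70% of its speed; a pose out of reach is approached as far as the arm can. A call is refused whole if a number of a shift passes 0.0417 or a number of a turn 0.125, either way. A call with a gripper value outside its range is refused whole. The fingers move at their own pace and stop on an object; "newtons" is the grip in N (left out, the last holds). Time passes only in rows, so rows that do not move let the fingers close, or fill a call up. It gives the time, the measured TCP pose, the force and the opening at its end, in the units of the state.
- bot.read_state(): the state, without advancing time (a new reading comes with each control period).
- bot.read_camera(name): name is "scene" or "side" or "wrist"; returns a dict with "pixels" (384x512x3 uint8, red, green, blue), "depth" (384x512 float32, m along the optical axis (not along the pixel's ray), 0 where there is no reading), "intrinsics" (3x3 intrinsics, pixels), "dist" ([k1, k2, p1, p2, k3] as OpenCV has them; the pictures are not rectified), "R" (3x3) and "t" (3): a world point X has camera coordinates R X + t. Camera axes: x right, y down, z forward; pixel columns grow to the right and rows downward; lengths in m; the calibration is good to about 2 mm. A picture is of the moment at which its call begins.
- bot.finish_job(): hands the job in, once; it reports no verdict.
The state is a dict: "time": time; "q": joint angles; "joint_vel": joint speeds; "joint_torque": joint torques, N m; "tool_pos": TCP position; "tcp_rot": TCP orientation; "wrist_force": force on the tool from outside, world axes, zero at the start; "torque": the same for the moment, N m; "width": opening from 0.0 (shut) to 1.0 (fully open).
Only numpy, scipy, OpenCV 4.12 (cv2) and the standard library are available. Lean on these libraries where they do the work, as an engineer would, in place of code of your own. Each camera call takes 0.05 s, during which the arm holds its last target.

## Working session

There is one attempt and no reset: what is moved stays moved. The work goes in short steps, Python scripts to look and compute and a tool call to move; the robot and the scene stay as the last step left them, time stands still between calls to the robot, and variables do not carry over. Pictures are saved under pics/ and viewed, and the job is handed in when it is done.

Besides the shell and the picture viewer there is one more tool, called after "Emit:" by a JSON object that holds its "op" and its "data". servo_tool: Moves the arm, as the interface text tells. Its arguments: {"type":"object","properties":{"moves":{"type":"array","items":{"type":"array"}},"newtons":{"type":"number"}},"required":["moves"]}

```bash
mkdir -p pics
cat > h.py <<'E'
import numpy as np, cv2
from workcell import bot
def snap(n,f):
    c=bot.read_camera(n); cv2.imwrite('pics/'+f+'.png',c['pixels'][:,:,::-1]); return c
def ray(c,uv,z):
    p=cv2.undistortPoints(np.array(uv,float).reshape(-1,1,2),c['intrinsics'],c['dist'])[:,0]
    d=np.c_[p,np.ones(len(p))]@c['R']; o=-c['R'].T@c['t']
    return o+d*((z-o[2])/d[:,2])[:,None]
E
python3 - <<'E'
from h import *
import pickle
cs={n:snap(n,n+'0') for n in('scene','side','wrist')}
pickle.dump(cs,open('c0.pkl','wb'))
print(bot.read_state())
for n in cs:print(n,-cs[n]['R'].T@cs[n]['t'])
E
```

```text
{'time': 0.15, 'q': array([ 1.22007344e+00,  2.64618797e-01,  1.60510361e+00,  1.31805958e-05,
        1.27365691e+00, -3.69168187e-02]), 'joint_vel': array([ 6.76714274e-05, -1.42831063e-03, -3.51101674e-03,  1.32160483e-04,
       -6.14127370e-04,  3.04140981e-04]), 'joint_torque': array([ 8.76905269e-04, -5.15908813e+01, -3.67959273e+01,  1.02784029e-04,
        8.03566771e-03,  2.52899559e-05]), 'tool_pos': array([0.20818658, 0.64153698, 0.2551985 ]), 'tcp_rot': array([-4.90855500e-01, -3.10264693e+00,  2.74980433e-03]), 'wrist_force': array([-0.07945591, -0.68496818, -0.22364551]), 'torque': array([-0.01277053, -0.00077326,  0.01315932]), 'width': 0.9983047836540574}
scene [ 1.05231692 -0.54247587  0.50296043]
side [ 0.36331734 -0.51154274  0.66024461]
wrist [0.13467628 0.665825   0.37317972]
```

View pics/scene0.png

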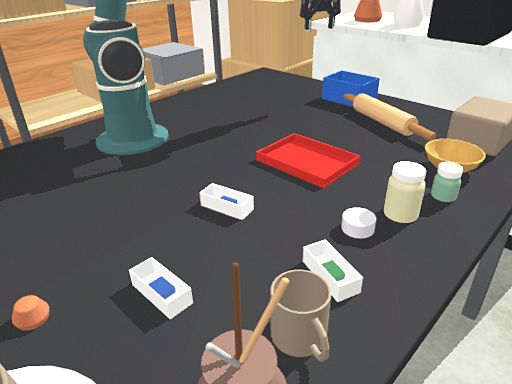

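View pics/side0.png

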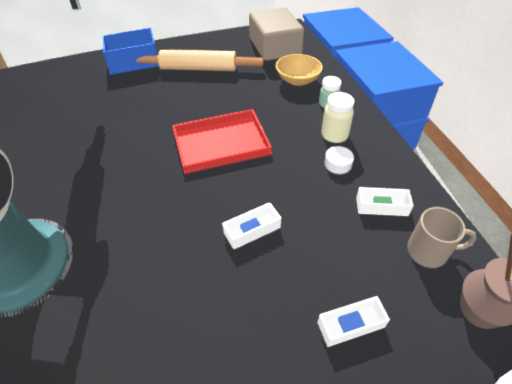

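View pics/wrist0.png

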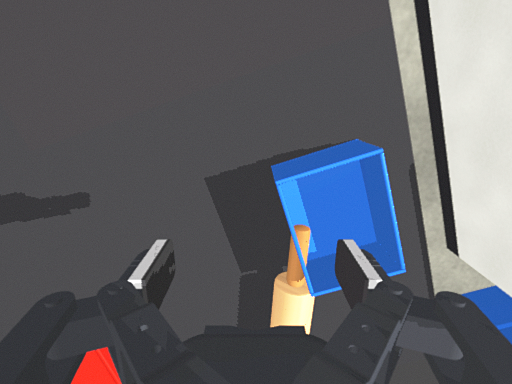

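The scene view shows the two blue-tile boxes at about (227,201) and (161,287). In the side view they are at (252,225) and (353,320), with the tray at (221,140). The green-tile box is at (384,201) in the side view. The tool only turns about its own z, so I'll grip a box near one end and lift, letting it pivot in the pads. Next I measure.

```bash
cat > m.py <<'E'
from h import *
import pickle
from scipy.spatial.transform import Rotation as Ro
cs=pickle.load(open('c0.pkl','rb'))
for n in('side','scene'):
    c=cs[n]; im=c['pixels'].astype(int)
    # lateral points from depth
    H,W=im.shape[:2]; uu,vv=np.meshgrid(np.arange(W),np.arange(H))
    p=cv2.undistortPoints(np.stack([uu,vv],-1).reshape(-1,1,2).astype(float),c['intrinsics'],c['dist'])[:,0]
    P=((np.c_[p,np.ones(len(p))]*c['depth'].reshape(-1,1))-c['t'])@c['R']; P=P.reshape(H,W,3)
    r,g,b=im[...,0],im[...,1],im[...,2]
    wh=(im.min(-1)>130)&(im.max(-1)-im.min(-1)<40)&(P[...,2]<.06)&(P[...,2]>.006)&(P[...,0]>.2)&(c['depth']>0)
    red=(r>120)&(g<60)&(b<60)&(P[...,2]<.06)&(c['depth']>0)
    bl=(b>100)&(r<80)&(g<110)
    for nm,m in(('white',wh),('red',red)):
        k,l,s,ce=cv2.connectedComponentsWithStats(m.astype(np.uint8))
        for i in range(1,k):
            if s[i,4]<200: continue
            q=P[l==i]; 
            top=q[q[:,2]>np.percentile(q[:,2],98)-.006]
            rc=cv2.minAreaRect((q[:,:2]*1000).astype(np.float32)); 
            print(n,nm,ce[i].round(),s[i,4],'z',np.percentile(q[:,2],[2,98]).round(3),'rect',np.round(rc[0],1),np.round(rc[1],1),round(rc[2],1))
    k,l,s,ce=cv2.connectedComponentsWithStats(bl.astype(np.uint8))
    for i in range(1,k):
        if 30<s[i,4]<600: print(n,'blue',ce[i].round(),s[i,4],np.median(P[l==i],0).round(3))
E
python3 m.py
```

```text
side white [498.   9.] 406 z [0.007 0.058] rect [1767.9  701. ] [235.5  19.1] 89.1
side white [335. 130.] 373 z [0.007 0.059] rect [766.3 154.8] [35.8 72. ] 53.0
side white [339. 158.] 590 z [0.008 0.032] rect [738.   65.5] [67.2 62.5] 67.7
side white [384. 200.] 1201 z [0.008 0.037] rect [776.5 -83.7] [ 50.3 110.3] 68.9
side white [252. 224.] 1275 z [0.008 0.037] rect [484.5 -58.8] [111.2  49.1] 12.0
side white [354. 320.] 1659 z [0.008 0.037] rect [ 592.3 -308.5] [112.3  47.5] 0.1
side red [218. 122.] 374 z [0.004 0.021] rect [507.2 293. ] [ 90.9 230.4] 64.4
side red [227. 161.] 504 z [-0.001  0.02 ] rect [484.1 147.4] [ 10.3 218.1] 89.0
side blue [ 63. 245.] 74 [0.1   0.017 0.009]
side blue [ 34. 295.] 113 [ 0.045 -0.096  0.006]
scene white [457.  65.] 1451 z [0.007 0.059] rect [ 443.8 1302.9] [486.9  31.1] 0.1
scene white [227. 199.] 1079 z [0.007 0.036] rect [484.9 -60.1] [113.4  49.4] 13.0
scene white [358. 221.] 803 z [0.007 0.03 ] rect [739.   63.6] [66.  66.1] 80.4
scene white [332. 268.] 1673 z [0.008 0.036] rect [777.2 -85.5] [ 49.5 111.9] 69.4
scene white [160. 285.] 1699 z [0.007 0.036] rect [ 593.  -309.5] [ 48.  113.8] 89.7
scene red [309. 159.] 1749 z [-0.001  0.023] rect [471.3 236.7] [250.7 186.4] 0.1
scene blue [100.   7.] 146 [-0.11   0.036  0.356]
scene blue [123.  10.] 60 [-0.086  0.091  0.343]
scene blue [96. 53.] 416 [ 0.008 -0.062  0.271]
scene blue [149. 141.] 68 [0.079 0.01  0.014]
scene blue [124. 152.] 42 [ 0.074 -0.073  0.004]
```

```bash
python3 -c "
import cv2
a=cv2.imread('pics/side0.png')[190:350,200:420];cv2.imwrite('pics/side0z.png',cv2.resize(a,None,fx=3.5,fy=3.5))"
```

```text
(no output)
```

View pics/side0z.png

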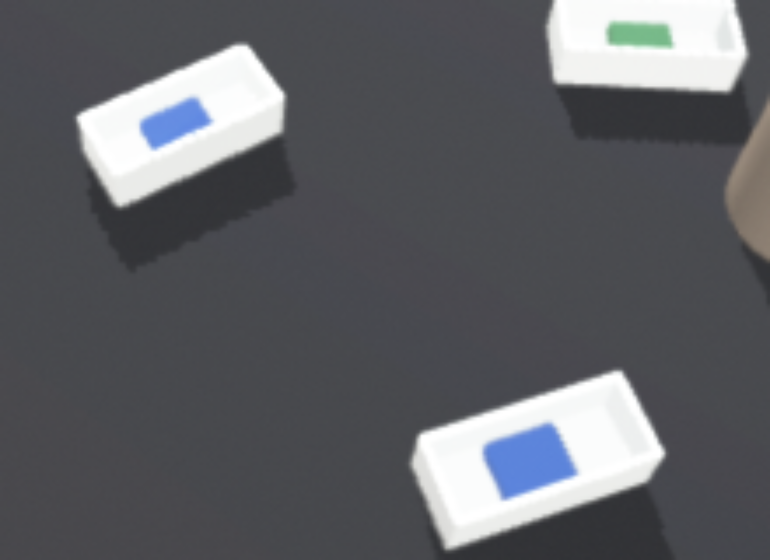

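The boxes are at (0.485, -0.060) with the long axis at about 12.5°, and (0.592, -0.309) with the long axis at about 0°. The tray is at about (0.484, 0.226). I'll move towards the first box's far end.

```bash
cat >> h.py <<'E'
from scipy.spatial.transform import Rotation as Ro
def go(target,yaw):
    s=bot.read_state(); R=Ro.from_rotvec(s['tcp_rot']).as_matrix()
    d=R.T@(np.array(target)-s['tool_pos']); y=np.arctan2(R[1,1],R[0,1])
    dy=(np.radians(yaw)-y+np.pi/2)%np.pi-np.pi/2
    # target displacement in the final yaw frame too
    print('t',round(s['time'],2),'pos',s['tool_pos'].round(4),'toolz',R[:,2].round(3),'yawy',np.degrees(y).round(1),'| shift now',d.round(4),'turn',round(-dy,3),'w',round(s['width'],3),'F',s['wrist_force'].round(1),'q',s['q'].round(2))
E
python3 -c "
from h import *
go((.529,-.05,.255),102.5)"
```

```text
t 0.15 pos [0.2082 0.6415 0.2552] toolz [-0.001 -0.002 -1.   ] yawy 72.0 | shift now [-0.5186 -0.5587  0.0012] turn -0.532 w 0.998 F [-0.1 -0.7 -0.2] q [ 1.22  0.26  1.61  0.    1.27 -0.04]
```

Emit:
{"op": "servo_tool", "data": {"moves": [[0,[-0.027,-0.029,0],0],[0,[-0.027,-0.029,0],0],[0,[-0.027,-0.029,0],0],[0,[-0.027,-0.029,0],0],[0,[-0.027,-0.029,0],0],[0,[-0.027,-0.029,0],0],[0,[-0.027,-0.029,0],0],[0,[-0.027,-0.029,0],0]], "newtons": 20}}

```text
time: 0.82
tool_pos: [0.3419, 0.349, 0.2496]
tcp_rot: [-0.47, -3.102, 0.007]
wrist_force: [0.8, 0.1, 0.3]
width: 0.998
```

Emit:
{"op": "servo_tool", "data": {"moves": [[0,[-0.027,-0.029,0],0],[0,[-0.027,-0.029,0],0],[0,[-0.027,-0.029,0],0],[0,[-0.027,-0.029,0],0],[0,[-0.027,-0.029,0],0],[0,[-0.027,-0.029,0],0],[0,[-0.027,-0.029,0],0],[0,[-0.027,-0.029,0],0]]}}

```text
time: 1.48
tool_pos: [0.481, 0.0478, 0.2495]
tcp_rot: [-0.467, -3.105, 0.006]
wrist_force: [-0.1, 0.8, 0.6]
width: 1.0
```

```bash
python3 -c "
from h import *
go((.529,-.05,.255),102.5)"
```

```text
t 1.48 pos [0.481  0.0478 0.2495] toolz [-0.003 -0.003 -1.   ] yawy 72.9 | shift now [-0.0746 -0.0794 -0.0052] turn -0.517 w 1.0 F [-0.1  0.8  0.6] q [ 0.05 -0.1   2.01 -0.    1.24 -1.22]
```

Emit:
{"op": "servo_tool", "data": {"moves": [[0,[0,0,0.015],-0.11],[0,[0,0,0.015],-0.11],[0,[0,0,0.015],-0.11],[0,[0,0,0.015],-0.1],[0,[0,0,0.015],-0.1],[0,[-0.02,-0.03,0],0],[0,[-0.02,-0.03,0],0],[0,[0,0,0],0]]}}

```text
time: 2.15
tool_pos: [0.5354, -0.0132, 0.1689]
tcp_rot: [0.384, -3.112, 0.008]
wrist_force: [-0.2, 0.1, 0.2]
width: 0.998
```

```bash
python3 -c "
from h import *
go((.529,-.05,.035),102.5)"
```

```text
t 2.15 pos [ 0.5354 -0.0132  0.1689] toolz [-0.005 -0.006 -1.   ] yawy 104.1 | shift now [ 0.0143 -0.0335  0.1341] turn 0.028 w 0.998 F [-0.2  0.1  0.2] q [-0.07  0.08  1.99 -0.01  1.08 -1.88]
```

Emit:
{"op": "servo_tool", "data": {"moves": [[0,[0.007,-0.017,0],0.028],[0,[0.007,-0.016,0.01],0],[0,[0,0,0.02],0],[0,[0,0,0.02],0],[0,[0,0,0.015],0],[0,[0,0,0],0],[0,[0,0,0],0],[0,[0,0,0],0]]}}

```text
time: 2.82
tool_pos: [0.5281, -0.0509, 0.1014]
tcp_rot: [0.331, -3.116, 0.006]
wrist_force: [0.4, -0.7, 0.1]
width: 0.997
```

```bash
python3 -c "
from h import *
go((.529,-.05,.035),102.5)
snap('side','side1');c=snap('wrist','wrist1')"
```

```text
t 2.82 pos [ 0.5281 -0.0509  0.1014] toolz [-0.008 -0.004 -1.   ] yawy 102.1 | shift now [-0.0016  0.0009  0.0664] turn -0.006 w 0.997 F [ 0.4 -0.7  0.1] q [-0.14  0.15  2.05 -0.01  0.95 -1.92]
```

View pics/wrist1.png

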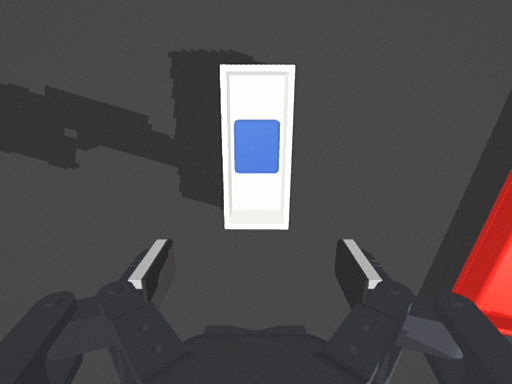

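View pics/side1.png

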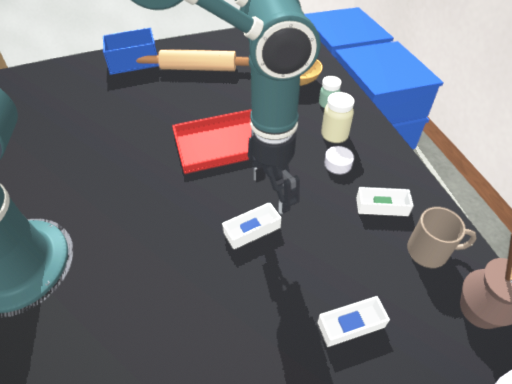

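The wrist view shows the box aligned with the jaws, its rim spanning columns 220–295 and its near end at row 228. The gap between the jaws is centred near column 256. I'll check the box pose by ray casting.

```bash
python3 -c "
from h import *
c=bot.read_camera('wrist')
p=ray(c,[[220,65],[295,65],[289,229],[223,229]],.036);print(p.round(3),p.mean(0).round(4),np.linalg.norm(p[1]-p[2]),np.degrees(np.arctan2(*(p[2]-p[1])[1::-1])))"
```

```text
[[ 0.435 -0.092  0.036]
 [ 0.426 -0.047  0.036]
 [ 0.533 -0.024  0.036]
 [ 0.543 -0.071  0.036]] [ 0.4845 -0.0583  0.036 ] 0.11004569611123706 12.292324634341764
```

Emit:
{"op": "servo_tool", "data": {"moves": [[0,[0,0,0.02],0],[0,[0,0,0.02],0],[0,[0,0,0.01],0],[0,[0,0,0.008],0],[0,[0,0,0.005],0],[0,[0,0,0],0],[0,[0,0,0],0],[0,[0,0,0],0]]}}

```text
time: 3.63
tool_pos: [0.5363, -0.0515, 0.045]
tcp_rot: [-0.333, 3.115, -0.012]
wrist_force: [1.3, 1.0, 0.4]
width: 1.002
```

```bash
python3 -c "
from h import *
go((.529,-.05,.035),102.5)"
```

```text
t 3.63 pos [ 0.5363 -0.0515  0.045 ] toolz [ 0.01  -0.007 -1.   ] yawy 102.2 | shift now [0.0069 0.0031 0.0099] turn -0.005 w 1.002 F [1.3 1.  0.4] q [-0.14  0.23  2.08 -0.01  0.82 -1.92]
```

Emit:
{"op": "servo_tool", "data": {"moves": [[0,[0.007,0.003,0.006],0],[0,[0,0,0.006],0],[0,[0,0,0],0],[150,[0,0,0],0],[255,[0,0,0],0],[255,[0,0,0],0],[255,[0,0,0],0],[255,[0,0,0],0]], "newtons": 20}}

```text
time: 4.3
tool_pos: [0.5295, -0.0502, 0.0339]
tcp_rot: [-0.333, 3.112, -0.013]
wrist_force: [-0.6, 0.6, -0.9]
width: 0.533
```

```bash
python3 -c "
from h import *
go((.529,-.05,.035),102.5)"
```

```text
t 4.3 pos [ 0.5295 -0.0502  0.0339] toolz [ 0.013 -0.007 -1.   ] yawy 102.2 | shift now [ 0.0005  0.0002 -0.0011] turn -0.005 w 0.533 F [-0.6  0.6 -0.9] q [-0.14  0.24  2.1  -0.01  0.79 -1.92]
```

Gripped at 0.533 × 85 = 45 mm, which matches the box. I'll lift gently.

Emit:
{"op": "servo_tool", "data": {"moves": [[255,[0,0,-0.012],0],[255,[0,0,-0.015],0],[255,[0,0,-0.015],0],[255,[0,0,-0.015],0],[255,[0,0,-0.015],0],[255,[0,0,-0.015],0],[255,[0,0,0],0],[255,[0,0,0],0]]}}

```text
time: 4.97
tool_pos: [0.526, -0.0492, 0.1262]
tcp_rot: [-0.333, 3.116, -0.012]
wrist_force: [-0.5, 0.2, -1.6]
width: 0.534
```

```bash
python3 -c "
from h import *
go((.529,-.05,.035),102.5)
snap('scene','scene2');c=snap('side','side2');snap('wrist','wrist2')
a=cv2.imread('pics/scene2.png')[100:260,130:350];b=cv2.imread('pics/side2.png')[150:310,180:400]
cv2.imwrite('pics/z2.png',cv2.resize(np.hstack([a,b]),None,fx=1.8,fy=1.8))"
```

```text
t 4.97 pos [ 0.526  -0.0492  0.1262] toolz [ 0.009 -0.007 -1.   ] yawy 102.2 | shift now [-0.0021 -0.0006  0.0912] turn -0.005 w 0.534 F [-0.5  0.2 -1.6] q [-0.14  0.1   2.05 -0.01  0.98 -1.92]
```

View pics/z2.png

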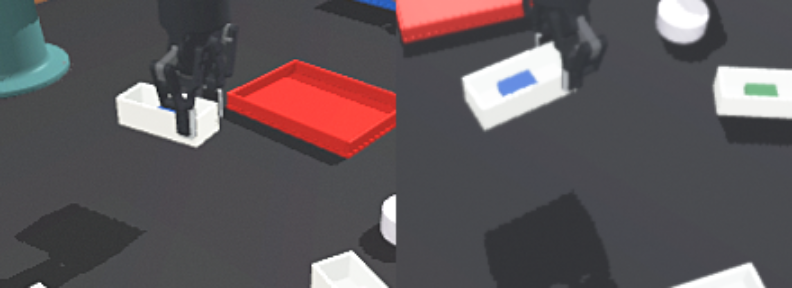

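View pics/wrist2.png

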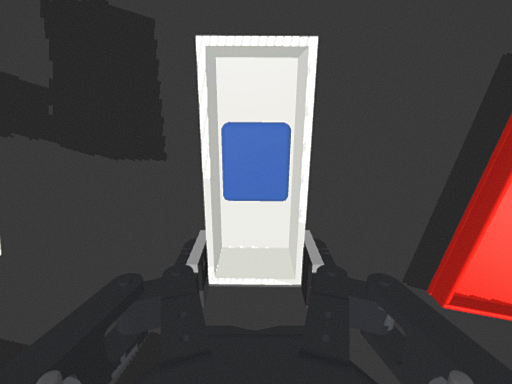

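The box lifted level, with its tile still near the middle (wrist rows 122–200), so it does not pivot by itself at 20 N. I'll use the fixed tray's far wall as a fulcrum: rest the box's middle on the wall and push the gripped end down. For that I need the tray pose more exactly.

Run:
```python
from h import *
import pickle
cs=pickle.load(open('c0.pkl','rb'))
for n in('side','scene'):
    c=cs[n];im=c['pixels'].astype(int);m=((im[...,0]>90)&(im[...,1]<70)&(im[...,2]<70)).astype(np.uint8)
    k,l,s,ce=cv2.connectedComponentsWithStats(m);i=1+s[1:,4].argmax()
    cn=max(cv2.findContours((l==i).astype(np.uint8),0,1)[0],key=cv2.contourArea)
    h=cv2.approxPolyDP(cv2.convexHull(cn),3,True)[:,0];print(n,s[i])
    for uv,a,b in zip(h,ray(c,h,.025),ray(c,h,0)):print(uv,a[:2].round(3),b[:2].round(3))
```

```text
side [175 111  93  35 845]
[267 145] [0.587 0.156] [0.596 0.182]
[177 135] [0.381 0.261] [0.382 0.292]
[175 126] [0.382 0.299] [0.383 0.33 ]
[251 111] [0.588 0.298] [0.597 0.33 ]
scene [ 255  134  105   54 2482]
[255 159] [0.409 0.111] [0.375 0.145]
[262 148] [0.379 0.169] [0.343 0.206]
[296 134] [0.39  0.299] [0.355 0.343]
[358 155] [0.592 0.301] [0.568 0.345]
[359 163] [0.617 0.265] [0.594 0.307]
[320 187] [0.612 0.109] [0.589 0.143]
```

Emit:
{"op": "servo_tool", "data": {"moves": [[255,[-0.01,0.015,0],0.02],[255,[-0.018,0.028,0],0.03],[255,[-0.018,0.028,0],0.03],[255,[-0.018,0.028,0],0.03],[255,[-0.018,0.028,0],0.03],[255,[-0.018,0.028,0],0.03],[255,[-0.018,0.028,0],0.03],[255,[-0.018,0.028,0],0.01]]}}

```text
time: 5.78
tool_pos: [0.6315, 0.1764, 0.1094]
tcp_rot: [-0.025, -3.125, 0.019]
wrist_force: [0.3, -1.0, -2.0]
width: 0.531
```

```bash
python3 -c "
from h import *
go((.625,.224,.065),90)"
```

```text
t 5.78 pos [0.6315 0.1764 0.1094] toolz [-0.016 -0.012 -1.   ] yawy 89.1 | shift now [0.0065 0.048  0.044 ] turn -0.016 w 0.531 F [ 0.3 -1.  -2. ] q [ 0.24  0.36  1.76 -0.01  1.04 -1.31]
```

Emit:
{"op": "servo_tool", "data": {"moves": [[255,[0.003,0.02,0],-0.016],[255,[0.003,0.02,0],0],[255,[0,0.008,0.005],0],[255,[0,0,0.012],0],[255,[0,0,0.01],0],[255,[0,0,0.005],0],[255,[0,0,0],0],[255,[0,0,0],0]]}}

```text
time: 6.45
tool_pos: [0.6225, 0.2279, 0.0617]
tcp_rot: [0.007, -3.112, 0.026]
wrist_force: [-0.3, -1.2, -1.1]
width: 0.535
```

```bash
python3 -c "
from h import *
go((.625,.224,.045),90)
snap('wrist','wrist3');snap('scene','scene3')
cv2.imwrite('pics/z3.png',cv2.resize(np.hstack([cv2.imread('pics/scene3.png')[60:300,200:440],cv2.imread('pics/wrist3.png')[:240,100:400]]),None,fx=1.45,fy=1.45))"
```

```text
t 6.45 pos [0.6225 0.2279 0.0617] toolz [-0.029 -0.017 -0.999] yawy 90.3 | shift now [-0.003  -0.0037  0.0167] turn 0.005 w 0.535 F [-0.3 -1.2 -1.1] q [ 0.32  0.43  1.76 -0.01  0.98 -1.25]
```

View pics/z3.png

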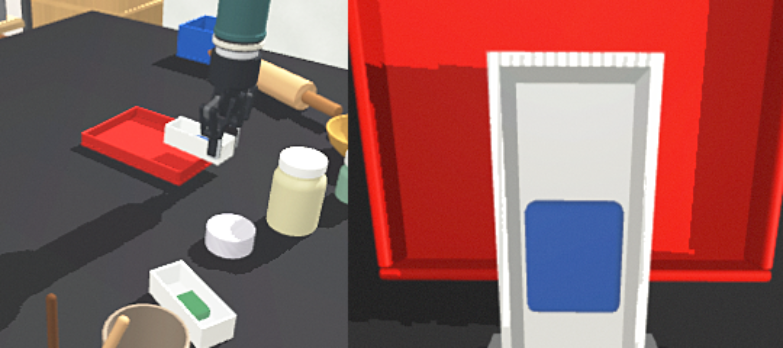

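The box sits over the far wall as planned; the wall crosses below the tile's lower edge. I'll press the gripped end down now.

Emit:
{"op": "servo_tool", "data": {"moves": [[255,[-0.003,-0.002,0.005],0],[255,[0,0,0.005],0],[255,[0,0,0.005],0],[255,[0,0,0.005],0],[255,[0,0,0.004],0],[255,[0,0,0.004],0],[255,[0,0,0],0],[255,[0,0,0],0]]}}

```text
time: 7.22
tool_pos: [0.6362, 0.2253, 0.0491]
tcp_rot: [-0.001, -3.133, 0.014]
wrist_force: [-0.3, 0.0, -2.2]
width: 0.537
```

```bash
python3 -c "
from h import *
go((.625,.224,.042),90)
snap('wrist','wrist4');snap('scene','scene4')
cv2.imwrite('pics/z4.png',cv2.resize(np.hstack([cv2.imread('pics/scene4.png')[60:300,200:440],cv2.imread('pics/wrist4.png')[:240,100:400]]),None,fx=1.45,fy=1.45))"
```

```text
t 7.22 pos [0.6362 0.2253 0.0491] toolz [-0.009 -0.009 -1.   ] yawy 89.9 | shift now [ 0.0111 -0.0012  0.0072] turn -0.001 w 0.537 F [-0.3  0.  -2.2] q [ 0.31  0.46  1.76 -0.01  0.94 -1.26]
```

View pics/z4.png

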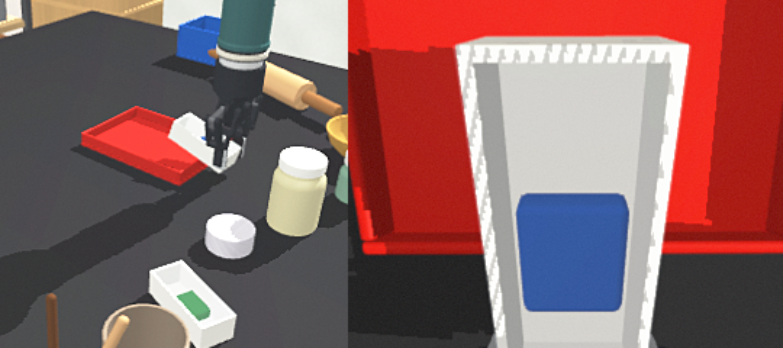

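The box tilts as intended, about 15–20° so far, with the tile still near the middle. Continuing.

Emit:
{"op": "servo_tool", "data": {"moves": [[255,[0.006,0,0.003],0],[255,[0.005,0,0.004],0],[255,[0,0,0.004],0],[255,[0,0,0.004],0],[255,[0,0,0.003],0],[255,[0,0,0.003],0],[255,[0,0,0],0],[255,[0,0,0],0]]}}

```text
time: 7.98
tool_pos: [0.6376, 0.2257, 0.0425]
tcp_rot: [0.0, 3.122, -0.007]
wrist_force: [0.7, -0.1, -1.9]
width: 0.536
```

```bash
python3 -c "
from h import *
go((.625,.224,.042),90)
snap('wrist','wrist5');snap('scene','scene5')
cv2.imwrite('pics/z5.png',cv2.resize(np.hstack([cv2.imread('pics/scene5.png')[60:300,200:440],cv2.imread('pics/wrist5.png')[:240,100:400]]),None,fx=1.45,fy=1.45))"
```

```text
t 7.98 pos [0.6376 0.2257 0.0425] toolz [ 0.02  -0.005 -1.   ] yawy 90.0 | shift now [ 0.0126 -0.0017  0.0003] turn -0.0 w 0.536 F [ 0.7 -0.1 -1.9] q [ 0.31  0.45  1.78 -0.01  0.9  -1.25]
```

View pics/z5.png

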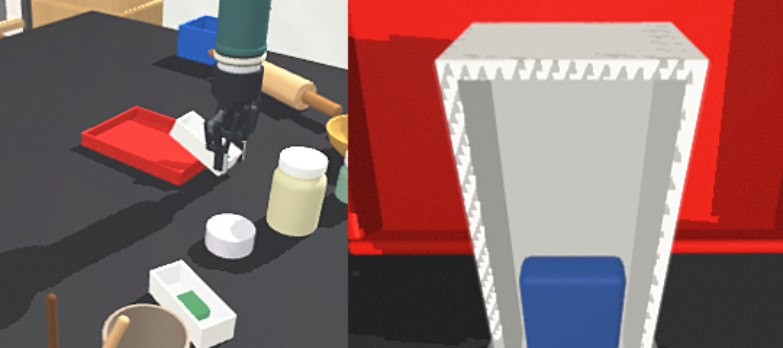

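The tile has moved: its upper edge went from row ~193 to ~256 in the crop. I'll confirm on the full wrist image.

View pics/wrist5.png

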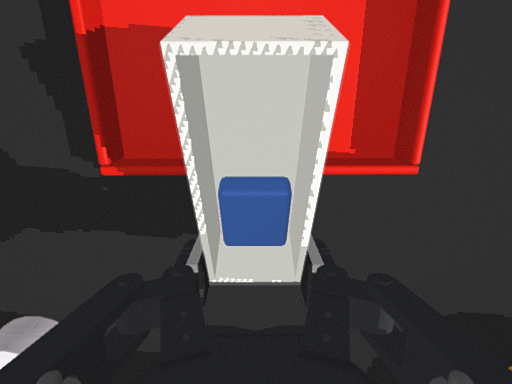

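The tile now lies against the lower inner wall (wrist rows 177–245), so this box is the loose one. I'll lift it and carry it over the tray.

Emit:
{"op": "servo_tool", "data": {"moves": [[255,[0,0,-0.015],0],[255,[0,0,-0.02],0],[255,[0,0,-0.02],0],[255,[0,0,-0.015],0],[255,[0.01,0,0],0],[255,[0.025,0,0],0],[255,[0.03,0,0],0],[255,[0.02,0,0],0]]}}

```text
time: 8.75
tool_pos: [0.5483, 0.2253, 0.1139]
tcp_rot: [0.004, 3.124, -0.009]
wrist_force: [-0.8, 0.2, -2.5]
width: 0.534
```

```bash
python3 -c "
from h import *
go((.53,.224,.06),90)
snap('wrist','wrist6');snap('side','side6');snap('scene','scene6')
cv2.imwrite('pics/z6.png',cv2.resize(np.hstack([cv2.imread('pics/scene6.png')[60:300,200:440],cv2.imread('pics/wrist6.png')[:240,100:400]]),None,fx=1.45,fy=1.45))"
```

```text
t 8.75 pos [0.5483 0.2253 0.1139] toolz [ 0.017 -0.006 -1.   ] yawy 89.9 | shift now [ 0.0192 -0.001   0.0536] turn -0.002 w 0.534 F [-0.8  0.2 -2.5] q [ 0.35  0.23  1.93 -0.01  0.97 -1.21]
```

View pics/z6.png

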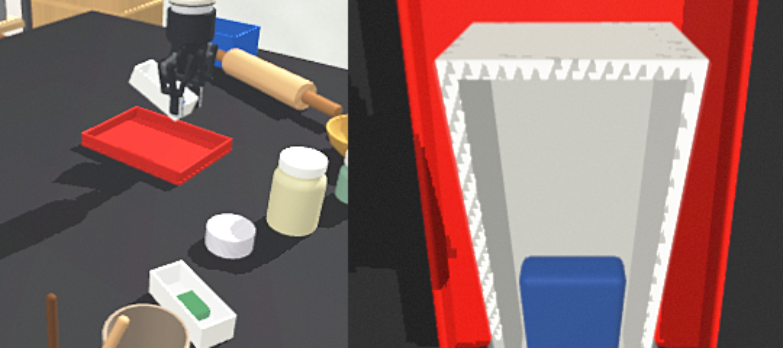

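View pics/side6.png

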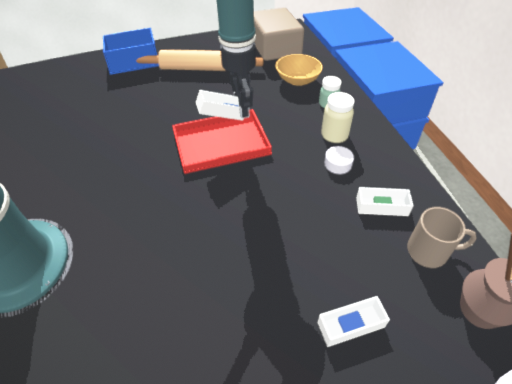

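Emit:
{"op": "servo_tool", "data": {"moves": [[255,[0.01,0,0.005],0],[255,[0.009,0,0.012],0],[255,[0,0,0.015],0],[255,[0,0,0.012],0],[255,[0,0,0.008],0],[255,[0,0,0.004],0],[255,[0,0,0],0],[255,[0,0,0],0]]}}

```text
time: 9.57
tool_pos: [0.5344, 0.2258, 0.0556]
tcp_rot: [0.002, 3.118, -0.007]
wrist_force: [0.8, 0.5, -1.8]
width: 0.536
```

```bash
python3 -c "
from h import *
go((.53,.224,.042),90)"
```

```text
t 9.57 pos [0.5344 0.2258 0.0556] toolz [ 0.024 -0.004 -1.   ] yawy 89.9 | shift now [ 0.0048 -0.0017  0.0135] turn -0.002 w 0.536 F [ 0.8  0.5 -1.8] q [ 0.36  0.28  1.99 -0.02  0.85 -1.19]
```

Emit:
{"op": "servo_tool", "data": {"moves": [[255,[0.003,0,0.004],0],[255,[0.002,0,0.004],0],[255,[0,0,0.003],0],[255,[0,0,0.002],0],[255,[0,0,0.002],0],[255,[0,0,0.002],0],[255,[0,0,0],0],[255,[0,0,0],0]]}}

```text
time: 10.23
tool_pos: [0.5317, 0.2264, 0.039]
tcp_rot: [0.003, 3.114, -0.004]
wrist_force: [-0.2, -0.3, -1.8]
width: 0.536
```

```bash
python3 -c "
from h import *
go((.53,.224,.042),90)"
```

```text
t 10.23 pos [0.5317 0.2264 0.039 ] toolz [ 0.028 -0.003 -1.   ] yawy 89.9 | shift now [ 0.0017 -0.0024 -0.0031] turn -0.002 w 0.536 F [-0.2 -0.3 -1.8] q [ 0.37  0.3   2.01 -0.02  0.81 -1.19]
```

Emit:
{"op": "servo_tool", "data": {"moves": [[255,[0,0,0.003],0],[130,[0,0,0],0],[124,[0,0,0],0],[121,[0,0,0],0],[119,[0,0,0],0],[117,[0,0,0],0],[115,[0,0,0],0],[113,[0,0,0],0]]}}

```text
time: 10.9
tool_pos: [0.5341, 0.2272, 0.0396]
tcp_rot: [0.003, 3.11, -0.002]
wrist_force: [-0.5, 0.0, 0.2]
width: 0.557
```

```bash
python3 -c "
from h import *
go((.53,.224,.042),90)
snap('wrist','wrist7');snap('scene','scene7')
cv2.imwrite('pics/z7.png',cv2.resize(np.hstack([cv2.imread('pics/scene7.png')[60:300,200:440],cv2.imread('pics/wrist7.png')[60:300,100:400]]),None,fx=1.45,fy=1.45))"
```

```text
t 10.9 pos [0.5341 0.2272 0.0396] toolz [ 0.032 -0.001 -0.999] yawy 89.9 | shift now [ 0.004  -0.0032 -0.0026] turn -0.002 w 0.557 F [-0.5  0.   0.2] q [ 0.37  0.3   2.   -0.02  0.81 -1.19]
```

View pics/z7.png

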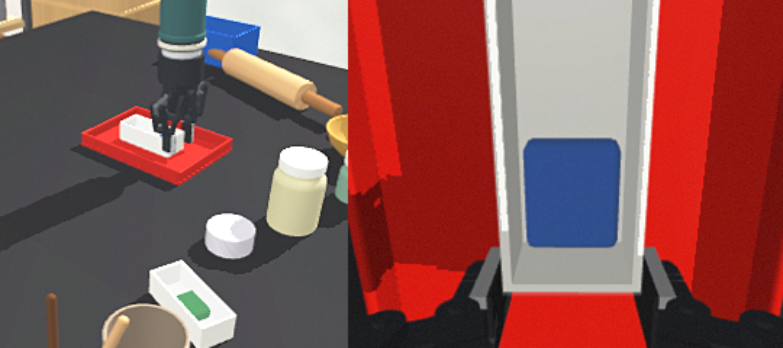

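The box is flat in the tray with its tile at the near end (crop rows 138–247, against the end wall). I'll open a bit more and retreat straight up.

Emit:
{"op": "servo_tool", "data": {"moves": [[90,[0,0,0],0],[75,[0,0,0],0],[75,[0,0,-0.01],0],[75,[0,0,-0.02],0],[75,[0,0,-0.03],0],[75,[0,0,-0.03],0],[75,[0,0,-0.03],0],[75,[0,0,-0.03],0]]}}

```text
time: 11.67
tool_pos: [0.523, 0.225, 0.1884]
tcp_rot: [0.003, 3.128, -0.013]
wrist_force: [0.3, 0.1, 0.5]
width: 0.704
```

Emit:
{"op": "servo_tool", "data": {"moves": [[75,[-0.02,0,-0.02],0],[75,[-0.03,0,0],0],[75,[-0.03,0,0],0],[75,[-0.03,0,0],0],[75,[-0.02,0,0],0],[75,[0,0,0],0],[75,[0,0,0],0],[75,[0,0,0],0]]}}

```text
time: 12.33
tool_pos: [0.6614, 0.227, 0.2331]
tcp_rot: [0.001, 3.105, 0.0]
wrist_force: [-0.2, 0.7, -1.0]
width: 0.707
```

```bash
python3 - <<'E'
from h import *
import pickle
go((.53,.224,.042),90)
cs={n:snap(n,n+'8') for n in('scene','side')}; pickle.dump(cs,open('c8.pkl','wb'))
a=cv2.imread('pics/scene8.png')[100:340,120:380];b=cv2.imread('pics/side8.png')[80:320,160:420]
cv2.imwrite('pics/z8.png',cv2.resize(np.hstack([a,b]),None,fx=1.5,fy=1.5))
E
sed -i 's/c0.pkl/c8.pkl/' m.py; python3 m.py | grep -E 'white|red'
```

```text
t 12.33 pos [0.6614 0.227  0.2331] toolz [ 0.037  0.    -0.999] yawy 90.0 | shift now [ 0.1384 -0.0032  0.1862] turn -0.001 w 0.707 F [-0.2  0.7 -1. ] q [ 0.3   0.3   1.6  -0.01  1.21 -1.27]
side white [498.   9.] 412 z [0.007 0.058] rect [1769.9  701.1] [ 17.  231.8] 0.3
side white [335. 131.] 380 z [0.007 0.059] rect [766.9 153.9] [35.9 71.5] 56.3
side white [216. 136.] 938 z [0.007 0.043] rect [475.6 232.3] [ 63.9 111.8] 87.4
side white [339. 158.] 590 z [0.007 0.032] rect [738.1  65.9] [67.1 63. ] 67.4
side white [384. 200.] 1203 z [0.007 0.037] rect [776.2 -84.2] [ 49.7 110.7] 68.9
side white [354. 320.] 1647 z [0.008 0.037] rect [ 592.3 -308.6] [ 47.1 111.9] 89.9
side red [218. 122.] 367 z [0.004 0.021] rect [507.3 292.8] [ 92.6 230.7] 64.1
side red [227. 161.] 498 z [-0.001  0.019] rect [484.2 148.8] [  8.4 218.2] 89.6
scene white [458.  65.] 1432 z [0.007 0.059] rect [ 447.  1299.3] [ 28.  476.3] 89.9
scene white [304. 152.] 791 z [0.007 0.041] rect [476.5 225.2] [ 49.1 112.9] 89.5
scene white [358. 221.] 807 z [0.007 0.03 ] rect [739.2  62.8] [65.1 65.7] 63.7
scene white [332. 268.] 1667 z [0.008 0.036] rect [777.  -85.6] [ 49.2 112.6] 68.5
scene white [160. 285.] 1692 z [0.007 0.036] rect [ 592.9 -309.8] [113.3  47.5] 0.0
scene red [308. 162.] 1626 z [-0.002  0.023] rect [472.7 235.4] [247.1 185. ] 0.7
```

View pics/z8.png

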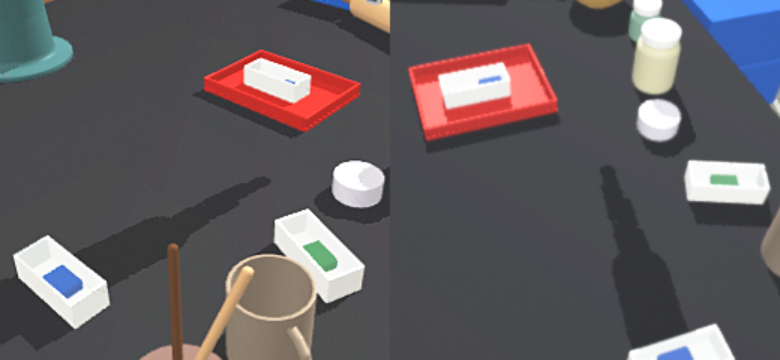

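The box lies flat in the tray at about (0.476, 0.226), top at 41 mm (5 + 36), with its tile at the +x end. The other box has not moved and the arm is clear, so I'm handing in.

```bash
python3 -c "
from h import *
bot.finish_job()"
```

```text
the job is handed in; nothing more can be done
```

I found the loose-tile box on the first try and laid it flat in the red tray with its tile at one end. I handed the job in at about 12.4 s of the 64 s allowed; no verdict is reported.

**What I did:** I gripped the nearer blue-tile box at about (0.485, −0.060) near its far end and lifted it. It came up level and did not pivot at 20 N. I rested its middle on the tray's far wall, pressed the gripped end down, and its tile slid to the low end. I then set it on the tray floor and eased the grip so it settled flat.

**Last checks:**
- **Box in tray:** its centre is about (0.476, 0.226), against a tray centre of about (0.484, 0.224). The top reads 41–43 mm, which fits a flat box on the 5 mm floor. The two cameras differ by 7 mm in y, well within tolerance.
- **Tile:** seen at the +x end of the box.
- **Sound box:** never touched, and still at (0.592, −0.309). I did not tilt it, since the first box's tile clearly slid.
- **Arm:** about 0.2 m above the table and touching nothing.

I judged the tilt from the pictures, at roughly 25–30°, and did not measure it. No check failed.

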